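Seat a drive pulley on its pin

ROBOT

A 6-joint arm with a two-finger parallel gripper is mounted at the origin on the work surface. World frame = base frame: x ahead of the robot, y to its left, z up, the work surface at z = 0. Lengths are in m, angles in degrees, forces in N, time in s.
With the tool pointing down it reaches from about 0.25 to 0.725 m from the base axis. Payload 9.7 kg.
Tool frame: the origin (TCP) lies at the very end of the fingers, on their centre line; the grasp point (between the pads) lies 19 mm behind it; y points along the fingers, x is the direction in which the jaws open and shut, and the axes are right-handed (so a half turn about y gives the same grasp; the last joint's range is limited). The gripper opens to 85 mm and grips with 20 to 120 N. Pads are 22 mm wide; open, the fingers measure 114 mm over their backs; the gripper's body (76 mm by 85 mm) begins 54 mm behind the grasp point. The pads swing forward as they close: fully open they stand 13 mm farther back than shut.
Start: joints at [0, 4.979, 10.078, 95.1, 0, 90], TCP at [0.55, -0, 0.231] pointing down, gripper open.
Joint ranges: [-179.16, 179.16], [-48.56, 103.87], [-65.8, 70.77], [-126.05, 130.52], [-82.76, 87.17], [-180, 180]. Speed limits (degrees/s): [127.2, 127.2, 147.25, 180, 180, 180].

INTERFACE

Orientations are given as [roll, pitch, yaw] about the fixed x, y, z axes, in that order (R = Rz(yaw) Ry(pitch) Rx(roll)).
In Python, from workcell import bot gives the robot as it stands.
- The arm moves only by the shell command python3 -m jog 'ROWS' [FORCE]. ROWS is JSON, a list of rows, each an object with "rotation": the turn, a rotation vector about the world's x, y, z in degrees, a list of three; "travel": the shift along the world's x, y, z in mm, a list of three; "jaw": the gripper command: -1 is shut, 1 is fully open, values between are in proportion. In form: [{"rotation": [rx, ry, rz], "travel": [x, y, z], "jaw": jaw}, ...]. A call has 1 to 8 rows; each row shifts and turns the commanded pose from where the row before left it; what a row does not reach is not made up. A row lasts 1/8 s, in which the tool goes at most 62.5 mm and 10.7 degrees, less where a joint would pass 70% of its speed; a pose out of reach is approached as far as the arm can. A call with a gripper value outside its range is refused whole. The fingers move at their own pace and stop on an object; FORCE is the grip in N (left out, the last holds). Time passes only in rows, so rows that do not move let the fingers close. It gives the time, the measured TCP pose, the force and the opening at its end, in the units of the state.
- bot.get_obs(): the state, without advancing time (a new reading comes with each control period).
- bot.camera(name): name is "scene" or "side" or "wrist"; returns the picture (400x640x3 uint8, red, green, blue); there is no depth.
- bot.camera_params(name): a dict with "K" (3x3 intrinsics, pixels), "view" (4x4, takes a point from world to camera coordinates). Camera axes: x right, y up, looking along -z (the intrinsics and any distortion apply to the point x, -y, -z); pixel columns grow to the right and rows downward; lengths in m; the calibration is good to about 2 mm. A picture is of the moment at which its call begins: read the wrist's pose just before it. camera_params takes no time and is no camera call; for the wrist camera it gives the pose at the moment of the call.
- bot.job_done(): hands the job in, once; it reports no verdict.
Trained networks look in the newest picture that a camera, given by its name, has taken for a name from the list of things; names that differ only in an ending like _2 or _b are one class to them, and where a whole thing is asked for, a point or a joint stands for the part that bears it (a point fixed in the world has none). Each returns a list of dicts, best first, with "score" (0 to 1); they miss things now and then, are a little off and sometimes report something else, mostly with a low value. They report only what shows in the picture. A call takes as long as a camera call. They do not tell look-alikes from the thing itself.
- bot.recognise(camera, thing): "xy" ([column, row] in pixels, amid what is visible of it).
- bot.trace(camera, thing): "mask" (400x640 bool, what is visible of it) and "xy" ([column, row] in pixels, amid what is visible of it).
The state is a dict: "time": time; "q": joint angles; "qd": joint speeds; "joint_efforts": joint torques, N m; "ee_pos": TCP position; "tcp_rot": TCP orientation; "wrist_force": force on the tool from outside, world axes, zero at the start; "torque": the same for the moment, N m; "opening": finger opening in m.
Only numpy, scipy, OpenCV 4.12 (cv2) and the standard library are available. Lean on these libraries where they do the work, as an engineer would, in place of code of your own. Each camera call takes 0.05 s, during which the arm holds its last target.

TASK

One of the two bench stations has its pulley standing proud, resting above its drive pin. Without gripping or lifting anything, push the raised bar on the pulley round with a fingertip until the rim notch is over the pin, then press the hub down until the pulley is fully seated, and move clear; do not force it down onto the pin off the notch. Leave everything else on the bench as it is.

Things in the scene. Friction and masses are not known exactly. Their poses are not given: they have to be found in the camera images.
- station: Fixed drive station to work on: dark foot plate 160 mm across, blue housing, upright shaft, and a steel ear 28 mm wide reaching 90 mm from the axis, seen from above beyond the pulley, on which the drive pin stands. Origin on the shaft's axis at bench level, x axis towards the pin. Its pulley's rim top is 60 mm above the bench at the start, 48 mm when seated.
- station2: Second, equal station, fixed, its pulley already seated on its pin (rim top 48 mm above the bench) and locked: nothing to do there. The two stations may stand either way round. Origin on its axis at bench level, x axis towards its pin.
- pulley: The proud pulley: bare aluminium disc 140 mm across, 14 mm thick, about 0.45 kg. Turns on its upright shaft without end either way, with light friction (0.12 N m), stays where it is left and does not sink by itself. Origin at the centre of its underside (46 mm above the bench at the start), x axis towards its notch, z up.
- pin (a point): Top of the drive pin of the station to work on: fixed upright steel pin, 16 mm in diameter with a round (hemispherical) nose, 63 mm from the shaft's axis, its top 45.5 mm above the bench.
- notch (a point): Point in the proud pulley's one rim notch, 63 mm from its axis, level with the rim's top face; it comes straight above the pin. The notch goes right through the rim, 18 mm deep from the edge, tapering from 29 mm wide at the edge to 17 mm at its root: with the notch centred on the pin there are about 3.5 mm to spare each side, and its round nose guides the notch in from up to about 6 mm off.
- bar (a point): Centre of the top of the dark steel bar that stands up on the proud pulley's face, lying along a radius exactly opposite the notch: 32 mm long (from 34 to 66 mm from the pulley's axis), 10 mm thick, 24 mm high above the face. Pushed on its flat side, across its length, it turns the pulley. This point is 50 mm from the axis.
- hub (a point): Centre of the flat top of the proud pulley's hub, a closed dark steel boss 36 mm across on its axis, 12 mm above the rim's top face: the place to press. Its top is 72 mm above the bench at the start, 60 mm when seated.
- hubslide (a joint): How far the proud pulley has gone down its shaft, m: 0 at the start, 0.012 fully seated on its stop, negative if lifted (to -0.025). It slides with 9 N of friction, so needs some 4 to 6 N of push on the hub, and stays down. Off the notch the pin holds it up a little springily: it gives about 0.2 mm per N and must not be forced.
- bobbin: empty white plastic bobbin, 40 mm across, 60 mm high, standing; origin at the centre of its underside
- jar: white jar with black cap, 48 mm across, 55 mm high; origin at the centre of its underside
- bearing: steel ring lying flat, 46 mm across, 14 mm high; origin at the centre of its underside
- wrench: steel wrench 180 mm long, lying flat; origin at the middle of its underside, x axis along it
- cone: grey plastic yarn cone (empty), 60 mm across at the foot, 85 mm high; origin at the centre of its underside
- weight: steel knobbed test weight, 44 mm across, 53 mm high; origin at the centre of its underside
- driver: screwdriver 160 mm long with black handle, lying; origin near its middle, underside, x axis along it
There are look-alikes about, which are no part of the job. Leave any green or orange look-alike of the station alone.

How it is judged:
By the outcome, as a careful person would: the job done as asked, in the order asked, and still so for the second after the job is handed in, with the robot touching nothing.
It also fails if it takes over 58 s, if anything falls off the work surface, if the arm or the gripper's body presses on something with over 40 N, if the wrist force passes 120 N, or if a joint passes its speed limit or range.

## Working session

There is one attempt and no reset: what is moved stays moved. The work goes in short steps, Python scripts to look and compute and a shell command to move; the robot and the scene stay as the last step left them, time stands still between calls to the robot, and variables do not carry over. Pictures are saved under pics/ and viewed, and the job is handed in when it is done.

```bash
mkdir -p pics; ls
python3 - <<'E'
from workcell import bot
import cv2
o=bot.get_obs();print({k:o[k] for k in('time','ee_pos','tcp_rot','opening','wrist_force')})
for c in('scene','side','wrist'):
    im=bot.camera(c);cv2.imwrite(f'pics/{c}0.png',im[:,:,::-1])
    p=bot.camera_params(c);print(c,p)
E
```

```text
pics
{'time': 0.0, 'ee_pos': array([5.49770492e-01, 9.50340821e-06, 2.30597461e-01]), 'tcp_rot': array([-8.99998983e+01,  7.38343506e-02,  2.44620884e-03]), 'opening': 0.08520907847810472, 'wrist_force': array([0.18750257, 0.22531803, 0.06958603])}
scene {'K': array([[412.56119807,   0.        , 317.38194886],
       [  0.        , 412.56119807, 194.19937262],
       [  0.        ,   0.        ,   1.        ]]), 'view': array([[-0.48686859,  0.87347262, -0.00213548,  0.25539735],
       [-0.52361662, -0.28990231,  0.80111315,  0.18319572],
       [ 0.69913132,  0.391155  ,  0.59850911, -1.46095382],
       [ 0.        ,  0.        ,  0.        ,  1.        ]])}
side {'K': array([[388.58052377,   0.        , 335.10893676],
       [  0.        , 388.58052377, 200.78523942],
       [  0.        ,   0.        ,   1.        ]]), 'view': array([[-0.98921895, -0.14612788,  0.00961869,  0.45559145],
       [ 0.12016726, -0.77242771,  0.62363071, -0.12962109],
       [-0.08370009,  0.61806317,  0.78165991, -1.26843163],
       [ 0.        ,  0.        ,  0.        ,  1.        ]])}
wrist {'K': array([[318.68873895,   0.        , 311.65571951],
       [  0.        , 318.68873895, 197.88603637],
       [  0.        ,   0.        ,   1.        ]]), 'view': array([[ 9.99998730e-01, -6.89932375e-04, -1.43657731e-03,
        -5.50099444e-01],
       [ 2.76309068e-04,  9.62838967e-01, -2.70076003e-01,
         3.42231399e-02],
       [ 1.56952679e-03,  2.70075264e-01,  9.62837935e-01,
        -3.78571562e-01],
       [ 0.00000000e+00,  0.00000000e+00,  0.00000000e+00,
         1.00000000e+00]])}
```

View pics/scene0.png

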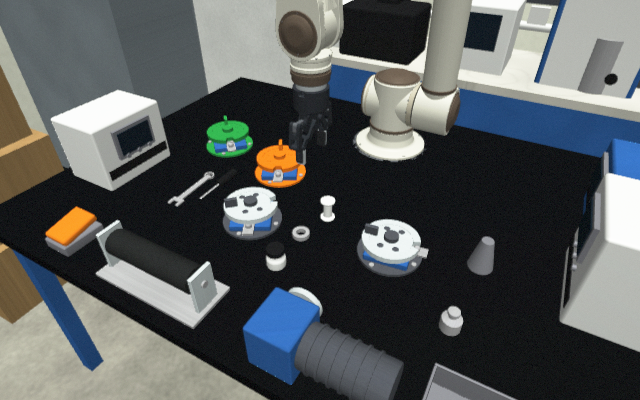

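View pics/side0.png

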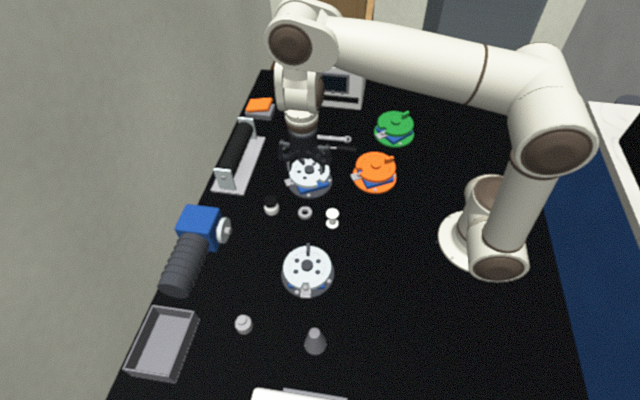

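View pics/wrist0.png

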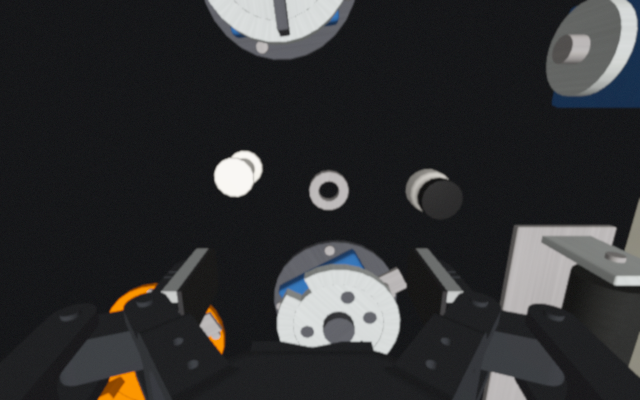

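```bash
cat > h.py <<'E'
from workcell import bot
import numpy as np, cv2
def ray(c,px,P=None):
    p=P or bot.camera_params(c);K=p['K'];V=p['view']
    d=np.array([(px[0]-K[0,2])/K[0,0],-(px[1]-K[1,2])/K[1,1],-1.]);R=V[:3,:3]
    return -R.T@V[:3,3], R.T@d
def atz(c,px,z,P=None):
    o,d=ray(c,px,P);return o+d*(z-o[2])/d[2]
def proj(c,X,P=None):
    p=P or bot.camera_params(c);X=np.atleast_2d(X);q=X@p['view'][:3,:3].T+p['view'][:3,3]
    return np.c_[p['K'][0,2]-p['K'][0,0]*q[:,0]/q[:,2],p['K'][1,2]+p['K'][1,1]*q[:,1]/q[:,2]]
def tri(cs):
    A=np.zeros((3,3));b=np.zeros(3)
    for o,d in cs:
        d=d/np.linalg.norm(d);M=np.eye(3)-np.outer(d,d);A+=M;b+=M@o
    X=np.linalg.solve(A,b);return X
E
python3 - <<'E'
from h import *
im=cv2.imread('pics/scene0.png')
a=cv2.resize(im[175:245,205:295],None,fx=4.4,fy=5,interpolation=cv2.INTER_CUBIC)
b=cv2.resize(im[210:280,345:435],None,fx=4.4,fy=5,interpolation=cv2.INTER_CUBIC)
cv2.imwrite('pics/crop0.png',np.hstack([a,b]))
for c in('scene','side','wrist'):
    for t in('hub','bar','notch','pin','station','bobbin','bearing','jar'):
        r=bot.recognise(c,t);print(c,t,[(np.round(x['xy']).tolist(),round(float(x['score']),2)) for x in r])
E
```

```text
scene hub [([279.0, 159.0], 0.97), ([251.0, 206.0], 0.84), ([229.0, 133.0], 0.82)]
scene bar [([277.0, 158.0], 0.92), ([250.0, 204.0], 0.69), ([226.0, 132.0], 0.61)]
scene notch [([278.0, 158.0], 0.78), ([252.0, 205.0], 0.68), ([224.0, 132.0], 0.65), ([327.0, 211.0], 0.63)]
scene pin [([251.0, 213.0], 0.95), ([226.0, 138.0], 0.86), ([279.0, 169.0], 0.73)]
scene station [([252.0, 215.0], 0.73), ([276.0, 168.0], 0.73), ([389.0, 250.0], 0.66), ([228.0, 138.0], 0.57)]
scene bobbin [([331.0, 210.0], 0.6)]
scene bearing [([300.0, 234.0], 0.78), ([247.0, 207.0], 0.55)]
scene jar [([303.0, 232.0], 0.69), ([277.0, 256.0], 0.56)]
side hub [([374.0, 166.0], 0.89), ([308.0, 175.0], 0.68), ([397.0, 123.0], 0.66)]
side bar [([307.0, 173.0], 0.98), ([378.0, 170.0], 0.75), ([394.0, 124.0], 0.73)]
side notch [([395.0, 118.0], 0.96), ([303.0, 176.0], 0.67), ([375.0, 166.0], 0.67)]
side pin [([309.0, 180.0], 0.97), ([393.0, 128.0], 0.7), ([243.0, 323.0], 0.49)]
side station [([311.0, 176.0], 0.74), ([395.0, 128.0], 0.72), ([376.0, 171.0], 0.66), ([308.0, 271.0], 0.59), ([335.0, 216.0], 0.57), ([307.0, 176.0], 0.21)]
side bobbin [([332.0, 218.0], 0.5), ([304.0, 175.0], 0.45), ([304.0, 210.0], 0.44)]
side bearing [([303.0, 211.0], 0.67)]
side jar [([271.0, 203.0], 0.66)]
wrist hub [([339.0, 308.0], 0.67), ([121.0, 386.0], 0.58)]
wrist bar [([123.0, 387.0], 0.67), ([340.0, 313.0], 0.64)]
wrist notch [([122.0, 390.0], 0.83)]
wrist pin [([134.0, 372.0], 0.95), ([339.0, 296.0], 0.56)]
wrist station [([338.0, 298.0], 0.95), ([132.0, 370.0], 0.71), ([279.0, 23.0], 0.56)]
wrist bobbin [([238.0, 171.0], 0.85)]
wrist bearing [([327.0, 197.0], 0.69)]
wrist jar [([435.0, 193.0], 0.82)]
```

View pics/crop0.png

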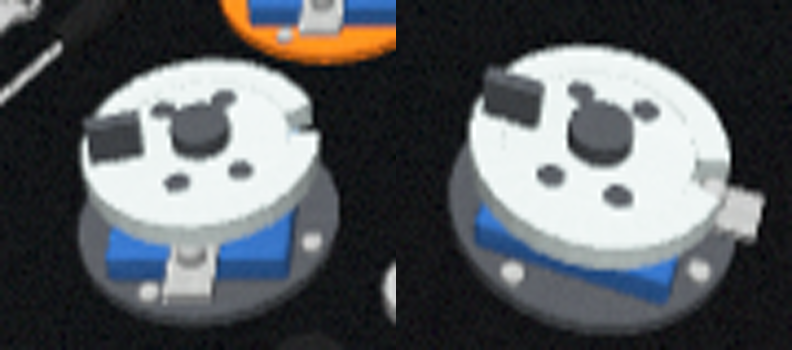

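Run:
```python
from h import *
o=bot.get_obs();print(o['time'])
# crop scale 4.4,5 offset 205,175
f=lambda x,y:(205+x/4.4,175+y/5)
hub=atz('scene',f(200,118),.072);print('hub',hub, atz('side',(308,171),.072),atz('wrist',(339,328),.072))
bar=atz('scene',f(113,124),.084);no=atz('scene',f(303,120),.06);pin=atz('scene',f(191,250),.0455)
for n,v in(('bar',bar),('notch',no),('pin',pin)):
    d=v-hub;print(n,v,np.hypot(*d[:2]),np.degrees(np.arctan2(d[1],d[0])))
c,_=ray('wrist',(0,0));print(c)
g=lambda x,y:(345+(x-396)/4.4,210+y/5)
print('B rim-height check hub',atz('scene',g(600,120),.06),atz('side',(307,265),.06),atz('side',(307,265),.072))
```

```text
1.35
hub [ 0.57699176 -0.1714724   0.072     ] [ 0.57963678 -0.15405544  0.072     ] [ 0.58075933 -0.16561902  0.072     ]
bar [ 0.61783014 -0.20233004  0.084     ] 0.05118562325199799 -37.07484059934899
notch [ 0.53601546 -0.1262767   0.06      ] 0.06100580262724428 132.19676022532474
pin [ 0.64128555 -0.13342283  0.0455    ] 0.07470917717511405 30.617376388279453
[0.55070759 0.06891188 0.37349318]
B rim-height check hub [0.51444891 0.19737499 0.06      ] [0.51422391 0.20417705 0.06      ] [0.51238885 0.21068039 0.072     ]
```

```bash
python3 -m jog '[{"rotation":[0,0,0],"travel":[10,-50,0],"jaw":-1},{"rotation":[0,0,0],"travel":[10,-50,0],"jaw":-1},{"rotation":[0,0,0],"travel":[10,-50,0],"jaw":-1},{"rotation":[0,0,0],"travel":[0,-50,0],"jaw":-1},{"rotation":[0,0,0],"travel":[0,0,0],"jaw":-1},{"rotation":[0,0,0],"travel":[0,0,0],"jaw":-1}]' 30
python3 - <<'E'
from h import *
o=bot.get_obs();print(o['time'],o['ee_pos'],o['tcp_rot'],o['opening'],o['q'])
P=bot.camera_params('wrist');im=bot.camera('wrist')
import pickle;pickle.dump(P,open('P1.pkl','wb'))
cv2.imwrite('pics/w1.png',im[:,:,::-1])
for t in('hub','bar','notch','pin'):
    for x in bot.recognise('wrist',t): print(t,x['xy'],x['score'])
E
```

```text
time: 2.1
ee_pos: [0.5799, -0.1999, 0.2311]
tcp_rot: [-90.0, 0.0, -0.0]
wrist_force: [0.0, 0.8, -0.6]
opening: -0.0002
2.1 [ 0.57991604 -0.19990207  0.23113703] [-8.99791002e+01  1.71277990e-02 -3.26353360e-02] -0.0001790174451354488 [-1.90261064e+01  1.40352221e+01  2.03426299e+01  9.63304052e+01
  1.41875181e-02  7.10065292e+01]
hub [315.6, 145.1] 0.94
hub [86.9, 202.9] 0.67
hub [54.7, 356.5] 0.59
bar [311.7, 149.6] 0.89
bar [91.5, 205.4] 0.86
bar [54.1, 357.4] 0.82
notch [315.3, 146.5] 0.74
notch [52.4, 359.7] 0.58
notch [88.9, 207.1] 0.56
pin [103.2, 201.9] 0.92
pin [313.4, 140.2] 0.91
pin [75.7, 336.6] 0.77
```

View pics/w1.png

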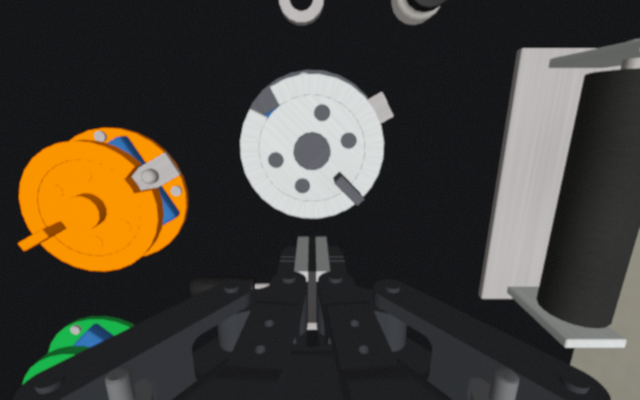

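Run:
```python
from h import *
im=cv2.imread('pics/w1.png')
cv2.imwrite('pics/w1c.png',cv2.resize(im[60:230,225:405],None,fx=3.4,fy=3.4,interpolation=cv2.INTER_CUBIC))
```

```text
(no output)
```

View pics/w1c.png

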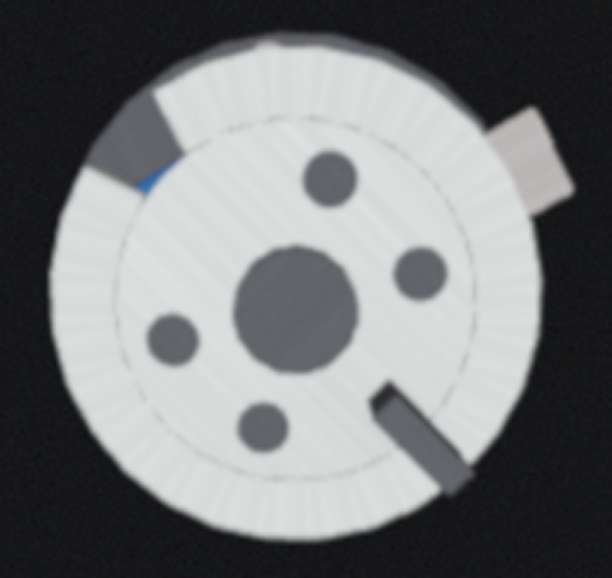

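Run:
```python
from h import *
import pickle;P=pickle.load(open('P1.pkl','rb'))
f=lambda x,y:(225+x/3.4,60+y/3.4)
A=lambda x,y,z:atz('wrist',f(x,y),z,P)
# rim circle fit: bright mask
im=cv2.imread('pics/w1.png',0);m=np.zeros_like(im);m[60:230,235:390]=(im[60:230,235:390]>150)
m[:,0:235]=0
c=max(cv2.findContours(m,cv2.RETR_EXTERNAL,cv2.CHAIN_APPROX_NONE)[0],key=cv2.contourArea)[:,0]
X=np.array([atz('wrist',p,.06,P)[:2] for p in c])
from scipy.optimize import least_squares
r=least_squares(lambda q:np.hypot(X[:,0]-q[0],X[:,1]-q[1])-q[2],[.58,-.165,.07],loss='soft_l1',f_scale=.0005).x;print('rim',r)
hub=A(296,310,.072);print('hub',hub)
ax=r[:2]
def sh(n,v):
    d=v[:2]-ax;print(n,v.round(4),'r',np.hypot(*d).round(4),'ang',np.degrees(np.arctan2(d[1],d[0])).round(1))
sh('bar in',A(388,393,.084));sh('bar out',A(460,483,.084));sh('bar mid',A(424,438,.084))
sh('notch e1',A(154,92,.06));sh('e2',A(90,166,.06));sh('r1',A(184,152,.06));sh('r2',A(140,188,.06))
for z in(.025,.03,.035): 
    sh('ear%g'%z,(A(537,107,z)+A(574,190,z))/2)
    print(np.linalg.norm(A(537,107,z)-A(574,190,z)))
```

```text
rim [ 0.58042481 -0.16973258  0.06985014]
hub [ 0.58083175 -0.1696983   0.072     ]
bar in [ 0.6058 -0.1907  0.084 ] r 0.0329 ang -39.5
bar out [ 0.6264 -0.2162  0.084 ] r 0.0654 ang -45.3
bar mid [ 0.616  -0.2033  0.084 ] r 0.0489 ang -43.4
notch e1 [ 0.542  -0.1117  0.06  ] r 0.0696 ang 123.5
e2 [ 0.5235 -0.1312  0.06  ] r 0.0688 ang 145.9
r1 [ 0.5498 -0.1274  0.06  ] r 0.0522 ang 125.9
r2 [ 0.5372 -0.1371  0.06  ] r 0.0542 ang 143.0
ear0.025 [ 0.661  -0.1263  0.025 ] r 0.0915 ang 28.4
0.027776167825610543
ear0.03 [ 0.6598 -0.1263  0.03  ] r 0.0905 ang 28.7
0.02737752950577666
ear0.035 [ 0.6587 -0.1264  0.035 ] r 0.0894 ang 29.0
0.026978891185942846
```

```bash
python3 -m jog '[{"rotation":[0,0,9],"travel":[13,2,-20],"jaw":-1},{"rotation":[0,0,9],"travel":[13,2,-30],"jaw":-1},{"rotation":[0,0,9],"travel":[13,2,-30],"jaw":-1},{"rotation":[0,0,9],"travel":[13,2,-30],"jaw":-1},{"rotation":[0,0,9],"travel":[0,0,-26],"jaw":-1},{"rotation":[0,0,0],"travel":[0,0,0],"jaw":-1}]'
python3 - <<'E'
from h import *
o=bot.get_obs();print(o['time'],o['ee_pos'],o['tcp_rot'],o['q'])
ims=[bot.camera(c) for c in('scene','side','wrist')]
a=cv2.resize(ims[0][150:250,200:300],(390,390),interpolation=cv2.INTER_CUBIC);b=cv2.resize(ims[1][120:220,255:355],(390,390),interpolation=cv2.INTER_CUBIC)
cv2.imwrite('pics/c2.png',np.hstack([a,b])[:,:,::-1]);cv2.imwrite('pics/w2.png',ims[2][:,:,::-1])
E
```

```text
time: 3.1
ee_pos: [0.6309, -0.1909, 0.0931]
tcp_rot: [-89.8, 0.1, 45.0]
wrist_force: [-1.3, 0.1, 0.4]
opening: -0.0002
3.1 [ 0.63094127 -0.19093029  0.09312474] [-89.79878852   0.10646366  44.99703499] [-1.68369203e+01  1.97408937e+01  1.21235046e+01  8.26102493e+01
  1.12137769e-03  2.81662294e+01]
```

View pics/c2.png

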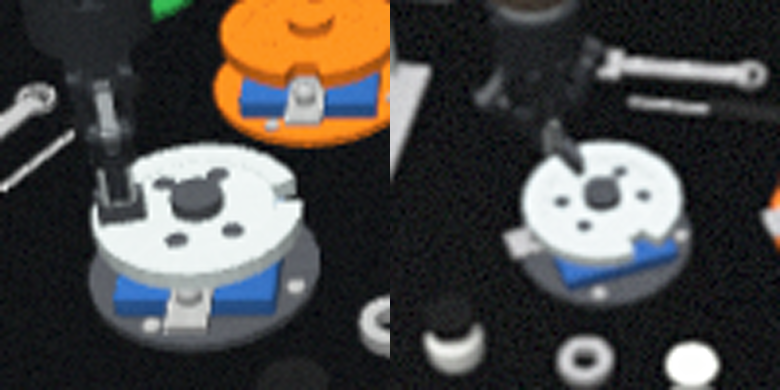

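View pics/w2.png

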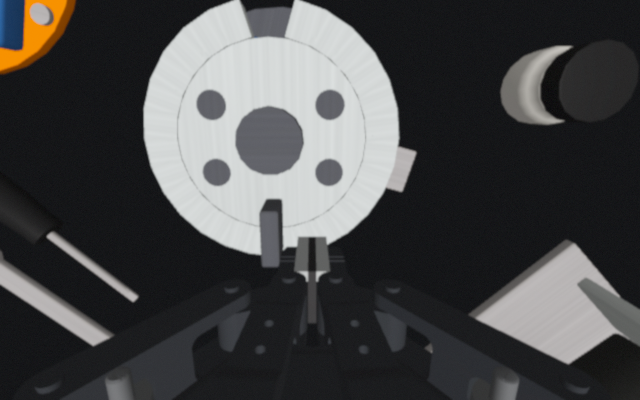

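```bash
python3 -m jog '[{"rotation":[0,0,0],"travel":[0,0,-13],"jaw":-1},{"rotation":[0,0,0],"travel":[0,0,-12],"jaw":-1},{"rotation":[0,0,0],"travel":[-3,-3,0],"jaw":-1},{"rotation":[0,0,0],"travel":[-2.5,-2.5,0],"jaw":-1},{"rotation":[0,0,0],"travel":[0,0,0],"jaw":-1}]'
python3 - <<'E'
from h import *
o=bot.get_obs();print(o['time'],o['ee_pos'])
th=np.radians(np.arange(-45,-155,-10)+13.9);p=52.1*np.c_[np.cos(th),np.sin(th)]
print(p[0]+[580.6,-169.7]);print(np.diff(p,axis=0).round(1))
im=bot.camera('wrist');cv2.imwrite('pics/w3.png',im[:,:,::-1])
E
```

```text
time: 3.88
ee_pos: [0.6265, -0.1978, 0.0707]
tcp_rot: [-90.0, -0.0, 45.0]
wrist_force: [1.7, 1.1, 0.0]
opening: 0.0003
3.875 [ 0.62648555 -0.19776347  0.07070611]
[ 625.21151511 -196.61138643]
[[-5.4 -7.3]
 [-6.5 -6.3]
 [-7.5 -5.1]
 [-8.3 -3.7]
 [-8.8 -2.2]
 [-9.1 -0.6]
 [-9.   1. ]
 [-8.7  2.5]
 [-8.2  4. ]
 [-7.3  5.4]]
```

View pics/w3.png

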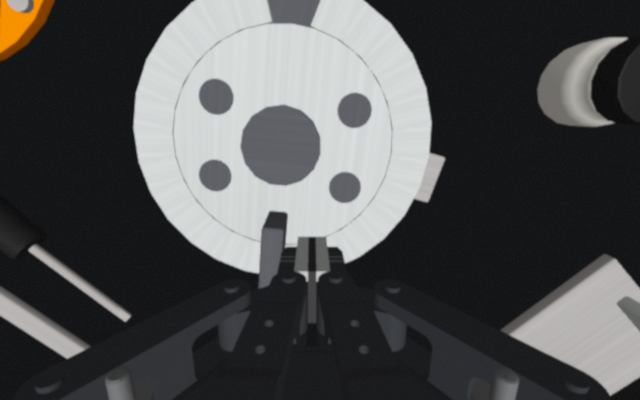

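Run:
```python
from h import *
th=np.radians(np.arange(-31.5,-130,-10));p=53.8*np.c_[np.cos(th),np.sin(th)]
print(np.diff(p,axis=0).round(1))
```

```text
[[-5.6 -7.5]
 [-6.8 -6.5]
 [-7.8 -5.2]
 [-8.6 -3.7]
 [-9.1 -2.2]
 [-9.4 -0.6]
 [-9.3  1.1]
 [-9.   2.7]
 [-8.4  4.2]]
```

```bash
python3 -m jog '[{"rotation":[0,0,-10],"travel":[-5.6,-7.5,0],"jaw":-1},{"rotation":[0,0,-10],"travel":[-6.8,-6.5,0],"jaw":-1},{"rotation":[0,0,-10],"travel":[-7.8,-5.2,0],"jaw":-1},{"rotation":[0,0,-10],"travel":[-8.6,-3.7,0],"jaw":-1},{"rotation":[0,0,0],"travel":[0,0,0],"jaw":-1}]'
python3 - <<'E'
from h import *
im=bot.camera('wrist');cv2.imwrite('pics/w4.png',im[:,:,::-1])
E
```

```text
time: 4.55
ee_pos: [0.5978, -0.2211, 0.071]
tcp_rot: [-90.1, -0.1, 5.0]
wrist_force: [1.1, -1.5, -0.0]
opening: -0.0001
```

View pics/w4.png

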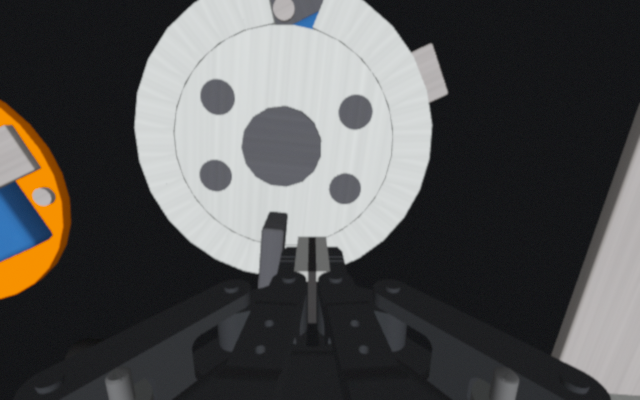

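```bash
python3 -m jog '[{"rotation":[0,0,-10],"travel":[-9.1,-2.2,0],"jaw":-1},{"rotation":[0,0,-10],"travel":[-9.4,-0.6,0],"jaw":-1},{"rotation":[0,0,-10],"travel":[-9.3,1.1,0],"jaw":-1},{"rotation":[0,0,-10],"travel":[-9,2.7,0],"jaw":-1},{"rotation":[0,0,-10],"travel":[-8.4,4.2,0],"jaw":-1},{"rotation":[0,0,0],"travel":[0,0,0],"jaw":-1}]'
python3 - <<'E'
from h import *
import pickle
P=bot.camera_params('wrist');pickle.dump(P,open('P5.pkl','wb'))
im=bot.camera('wrist');cv2.imwrite('pics/w5.png',im[:,:,::-1])
print(proj('wrist',[[.5806,-.1697,.072]]))
E
```

```text
time: 5.35
ee_pos: [0.5525, -0.2153, 0.0707]
tcp_rot: [-90.0, -0.0, -44.8]
wrist_force: [-0.1, -1.4, 0.7]
opening: -0.0002
[[283.89203463 149.08149882]]
```

View pics/w5.png

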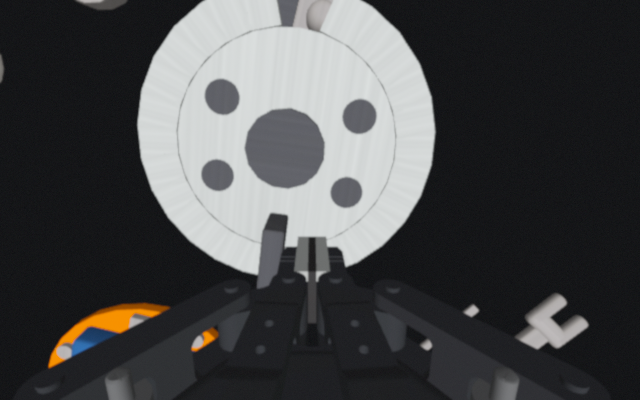

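Run:
```python
from h import *
import pickle;P=pickle.load(open('P5.pkl','rb'))
im=cv2.imread('pics/w5.png')
cv2.imwrite('pics/w5c.png',np.vstack([cv2.resize(im[0:60,220:380],None,fx=4.5,fy=4.5,interpolation=cv2.INTER_CUBIC),cv2.resize(im[205:265,220:380],None,fx=4.5,fy=4.5,interpolation=cv2.INTER_CUBIC)]))
ax=np.array([.5806,-.1697])
print(proj('wrist',[np.r_[ax+.063*np.array([np.cos(np.radians(a)),np.sin(np.radians(a))]),z] for a,z in((28.7,.0455),(28.7,.040),(26.7,.0455),(40,.06))],P))
print('tcp px',proj('wrist',[bot.get_obs()['ee_pos']],P))
```

```text
[[323.70208016  12.33734534]
 [323.28428018  15.62038646]
 [328.15505743  13.91558038]
 [296.22700064  -3.77945001]]
tcp px [[311.77612672 255.19137922]]
```

View pics/w5c.png

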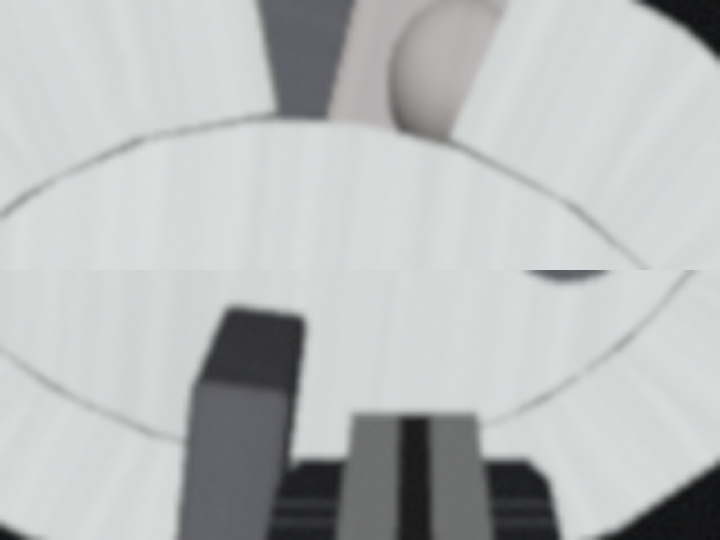

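Run:
```python
from h import *
import pickle;P=pickle.load(open('P5.pkl','rb'))
ax=np.array([.5806,-.1697])
def a(px,z):
    v=atz('wrist',px,z,P)[:2]-ax;return v.round(4),np.hypot(*v).round(4),np.degrees(np.arctan2(v[1],v[0])).round(1)
print(a((281.1,25.6),.06),a((320.4,30.4),.06))
print('hubpx',a((285,148),.072))
print('bar in',a((220+200/4.5,205+(385-270)/4.5),.084),a((220+292/4.5,205+(388-270)/4.5),.084))
print('bar inner far top? ',a((220+228/4.5,205+(310-270)/4.5),.06),a((220+302/4.5,205+(320-270)/4.5),.06))
e=bot.get_obs()['ee_pos'][:2]-ax;print(e,np.hypot(*e),np.degrees(np.arctan2(e[1],e[0])))
th=np.radians(np.arange(-121.5,-136,-5));p=53.8*np.c_[np.cos(th),np.sin(th)];print(np.diff(p,axis=0).round(1))
```

```text
(array([0.0356, 0.0373]), np.float64(0.0515), np.float64(46.3)) (array([0.0464, 0.0239]), np.float64(0.0522), np.float64(27.3))
hubpx (array([ 0.0006, -0.0002]), np.float64(0.0006), np.float64(-15.6))
bar in (array([-0.0297, -0.0182]), np.float64(0.0348), np.float64(-148.4)) (array([-0.0236, -0.0247]), np.float64(0.0341), np.float64(-133.7))
bar inner far top?  (array([-0.0302, -0.0184]), np.float64(0.0353), np.float64(-148.7)) (array([-0.0251, -0.025 ]), np.float64(0.0355), np.float64(-135.1))
[-0.0279248  -0.04555209] 0.053430210060895086 -121.50954834680027
[[-3.9  2.6]
 [-3.6  3. ]]
```

```bash
python3 -m jog '[{"rotation":[0,0,-5],"travel":[-3.9,2.6,0],"jaw":-1},{"rotation":[0,0,-3.5],"travel":[-2.6,2,0],"jaw":-1},{"rotation":[0,0,0],"travel":[0,0,0],"jaw":-1}]'
python3 - <<'E'
from h import *
import pickle
P=bot.camera_params('wrist');pickle.dump(P,open('P6.pkl','wb'))
im=bot.camera('wrist')[:,:,::-1]
cv2.imwrite('pics/w6c.png',np.vstack([cv2.resize(im[0:60,220:380],None,fx=4.5,fy=4.5,interpolation=cv2.INTER_CUBIC),cv2.resize(im[205:265,220:380],None,fx=4.5,fy=4.5,interpolation=cv2.INTER_CUBIC)]))
E
```

```text
time: 5.78
ee_pos: [0.5464, -0.2107, 0.0704]
tcp_rot: [-90.0, -0.0, -53.2]
wrist_force: [0.3, -2.7, 1.0]
opening: 0.0002
```

View pics/w6c.png

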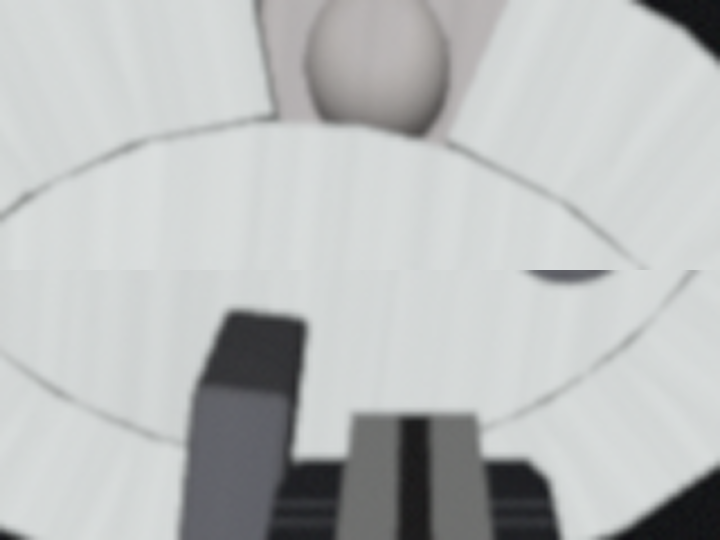

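Run:
```python
from h import *
import pickle;P=pickle.load(open('P6.pkl','rb'))
ax=np.array([.5810,-.1697])
def a(n,x,y,z):
    v=atz('wrist',(220+x/4.5,y/4.5),z,P)[:2]-ax;print(n,v.round(4),np.hypot(*v).round(4),np.degrees(np.arctan2(v[1],v[0])).round(1))
a('rootL',275,117,.06);a('rootR',448,140,.06);a('pin sphere c',377,67,.0375)
a('edgeL',258,0,.06);a('edgeR',507,0,.06)
```

```text
rootL [0.0404 0.0316] 0.0513 38.0
rootR [0.0487 0.0171] 0.0516 19.3
pin sphere c [0.054  0.0301] 0.0618 29.1
edgeL [0.0476 0.0386] 0.0612 39.1
edgeR [0.0616 0.0198] 0.0647 17.8
```

```bash
python3 -m jog '[{"rotation":[0,0,0],"travel":[2,-3.5,0],"jaw":-1},{"rotation":[0,0,0],"travel":[2,-3.5,0],"jaw":-1},{"rotation":[0,0,0],"travel":[0,0,15],"jaw":-1},{"rotation":[0,0,0],"travel":[0,0,15],"jaw":-1},{"rotation":[0,0,0],"travel":[15,24,0],"jaw":-1},{"rotation":[0,0,0],"travel":[15.6,24,0],"jaw":-1},{"rotation":[0,0,0],"travel":[0,0,0],"jaw":-1}]'
python3 - <<'E'
from h import *
im=bot.camera('wrist');cv2.imwrite('pics/w7.png',im[:,:,::-1])
a=bot.camera('scene')
cv2.imwrite('pics/s7.png',cv2.resize(a[165:245,205:295],None,fx=6,fy=6,interpolation=cv2.INTER_CUBIC)[:,:,::-1])
E
```

```text
time: 6.7
ee_pos: [0.5816, -0.1683, 0.1015]
tcp_rot: [-89.9, -0.1, -53.4]
wrist_force: [0.0, -0.8, -0.1]
opening: -0.0001
```

View pics/w7.png

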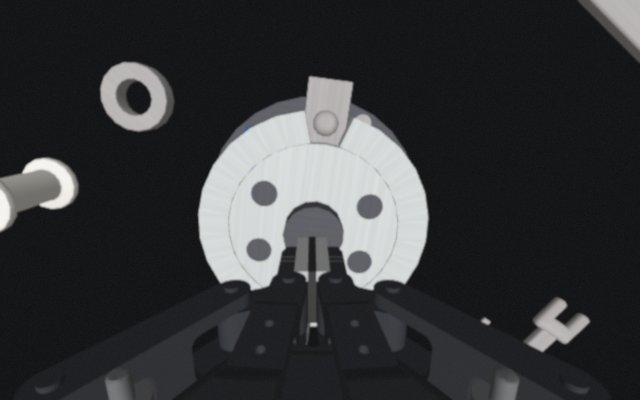

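View pics/s7.png

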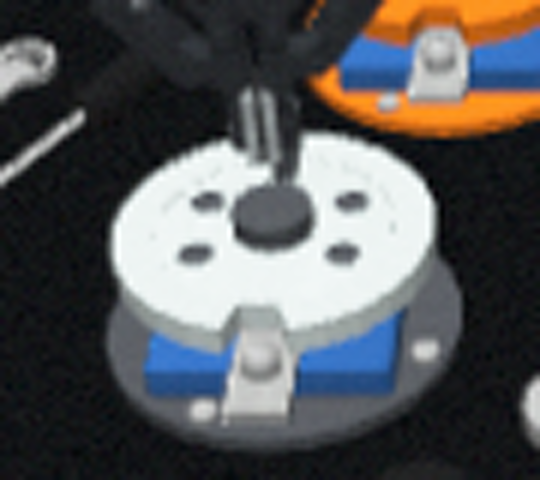

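```bash
python3 -m jog '[{"rotation":[0,0,0],"travel":[0,0,-14],"jaw":-1},{"rotation":[0,0,0],"travel":[0,0,-12],"jaw":-1},{"rotation":[0,0,0],"travel":[0,0,-2],"jaw":-1},{"rotation":[0,0,0],"travel":[0,0,-2],"jaw":-1},{"rotation":[0,0,0],"travel":[0,0,-2],"jaw":-1},{"rotation":[0,0,0],"travel":[0,0,0],"jaw":-1}]'
```

```text
time: 7.55
ee_pos: [0.5805, -0.1697, 0.0686]
tcp_rot: [-90.0, -0.0, -53.5]
wrist_force: [-0.7, -0.3, 2.9]
opening: 0.0001
```

```bash
python3 -m jog '[{"rotation":[0,0,0],"travel":[0,0,-1.5],"jaw":-1},{"rotation":[0,0,0],"travel":[0,0,-1.5],"jaw":-1},{"rotation":[0,0,0],"travel":[0,0,0],"jaw":-1}]'
```

```text
time: 7.92
ee_pos: [0.5806, -0.1697, 0.0655]
tcp_rot: [-90.0, -0.0, -53.5]
wrist_force: [-2.6, -0.2, 4.4]
opening: -0.0004
```

```bash
python3 -m jog '[{"rotation":[0,0,0],"travel":[0,0,-1.5],"jaw":-1},{"rotation":[0,0,0],"travel":[0,0,-1.5],"jaw":-1},{"rotation":[0,0,0],"travel":[0,0,-1.5],"jaw":-1},{"rotation":[0,0,0],"travel":[0,0,0],"jaw":-1}]'
```

```text
time: 8.43
ee_pos: [0.5806, -0.1697, 0.0609]
tcp_rot: [-90.0, -0.0, -53.5]
wrist_force: [-1.7, -0.8, 3.1]
opening: 0.0
```

```bash
python3 -m jog '[{"rotation":[0,0,0],"travel":[0,0,-0.7],"jaw":-1},{"rotation":[0,0,0],"travel":[0,0,-0.7],"jaw":-1},{"rotation":[0,0,0],"travel":[0,0,0],"jaw":-1}]'
```

```text
time: 8.8
ee_pos: [0.5807, -0.1697, 0.06]
tcp_rot: [-90.0, -0.0, -53.5]
wrist_force: [-4.8, -0.7, 7.0]
opening: -0.0002
```

```bash
python3 -m jog '[{"rotation":[0,0,0],"travel":[0,0,-0.7],"jaw":-1},{"rotation":[0,0,0],"travel":[0,0,-0.6],"jaw":-1},{"rotation":[0,0,0],"travel":[0,0,0],"jaw":-1}]'
```

```text
time: 9.18
ee_pos: [0.5808, -0.1697, 0.0599]
tcp_rot: [-90.0, -0.1, -53.5]
wrist_force: [-7.2, 0.9, 15.2]
opening: 0.0
```

Firm stop at 0.060 m. Moving clear and checking.

```bash
python3 -m jog '[{"rotation":[0,0,0],"travel":[0,0,10],"jaw":-1},{"rotation":[0,0,0],"travel":[0,0,30],"jaw":-1},{"rotation":[0,0,0],"travel":[0,0,40],"jaw":-1},{"rotation":[0,0,0],"travel":[0,0,40],"jaw":-1},{"rotation":[0,0,0],"travel":[-20,-30,40],"jaw":-1},{"rotation":[0,0,0],"travel":[-20,-30,10],"jaw":-1},{"rotation":[0,0,0],"travel":[0,0,0],"jaw":-1},{"rotation":[0,0,0],"travel":[0,0,0],"jaw":-1}]'
python3 - <<'E'
from h import *
import pickle
P=bot.camera_params('wrist');pickle.dump(P,open('P8.pkl','wb'))
im=bot.camera('wrist');cv2.imwrite('pics/w8.png',im[:,:,::-1])
a=bot.camera('scene');cv2.imwrite('pics/s8f.png',a[:,:,::-1])
a=np.hstack([a[165:245,205:295],a[205:285,345:435]])
cv2.imwrite('pics/s8.png',cv2.resize(a,None,fx=4.4,fy=4.4,interpolation=cv2.INTER_CUBIC)[:,:,::-1])
E
```

```text
time: 10.18
ee_pos: [0.5408, -0.2293, 0.2275]
tcp_rot: [-90.0, 0.0, -53.5]
wrist_force: [0.3, -0.1, -0.3]
opening: -0.0001
```

View pics/w8.png

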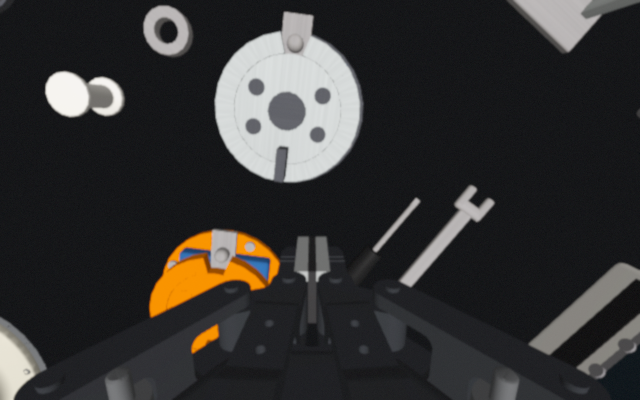

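View pics/s8.png

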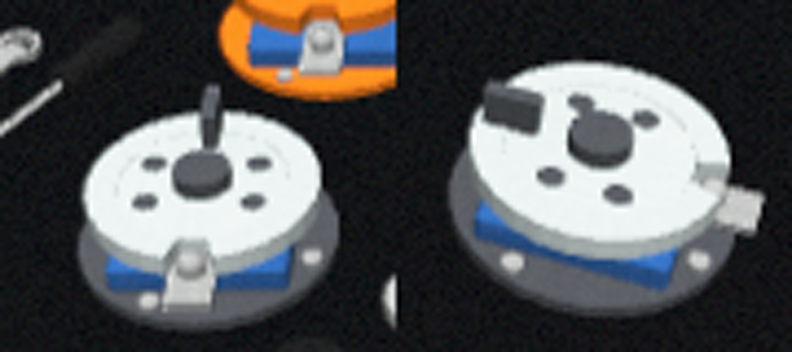

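View pics/s8f.png

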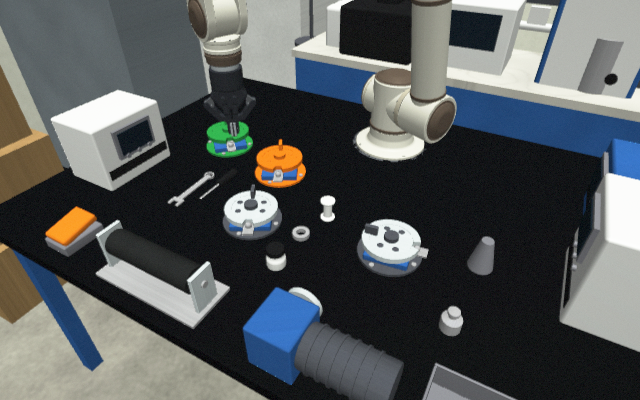

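```bash
python3 -c "
from workcell import bot
print(bot.job_done())"
```

```text
the job is handed in; nothing more can be done
None
```

The proud pulley is turned, seated on its pin and handed in at about 10 s of the 58 s allowed.

- **Which station:** I worked on the aluminium pulley at scene pixel (250, 210), axis at about x 0.581, y −0.170. Its rim measured a 70 mm radius when taken at 60 mm height, which confirms it was the one standing proud. Its notch was about 106° off the pin. The other aluminium station, at (391, 245), already had its notch on its ear, so I left it and the green and orange look-alikes alone.
- **Turning:** With the gripper shut, I pushed the bar clockwise until the notch was within about 0.5° (0.5 mm) of the pin.
- **Pressing:** I backed off the bar and pressed the hub straight down in small steps. It slid at 3–4 N and stopped hard with the fingertip at 60 mm. More push raised the force to 15 N and moved it only 0.1 mm, far stiffer than resting on the pin off the notch.
- **Final check:** The last pictures show the pin sitting in the notch and the bar opposite it. The objects in view look as they were, and the arm is clear with no contact force.

One estimate was off: the finger met the bar about 4 mm earlier than I expected, so the first touch turned the pulley about 5°. It turned the right way, and I allowed for it in the rest of the push. No check failed or disagreed at the end.

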